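Blow off a carbon cartridge and hold the inspection flap open at the set pointer

ROBOT

A 6-joint arm with a two-finger parallel gripper is mounted at the origin on the work surface. World frame = base frame: x ahead of the robot, y to its left, z up, the work surface at z = 0. Lengths are in m, angles in rad, forces in N, time in s.
With the tool pointing down it reaches from about 0.25 to 0.775 m from the base axis. Payload 4 kg.
Tool frame: the origin (TCP) lies at the centre of the arm's flange, where the gripper is bolted on; the fingertips stand 199 mm ahead of it and the grasp point (between the pads) lies 180 mm ahead of it (robot.tcp_to_tips is the distance from the TCP to the fingertips, in m); z points along the fingers, y is the line along which they close (so a half turn about z gives the same grasp; the last joint's range is limited). The gripper opens to 94 mm and grips with 3 to 60 N. Pads are 16 mm wide; open, the fingers measure 119 mm over their backs; the gripper's body (75 mm by 177 mm) begins 78 mm behind the grasp point.
Start: joints at [1.207, 0.087, 1.371, -0, 1.684, -0.103], TCP at [0.142, 0.531, 0.405] pointing down, gripper open.
Joint ranges: [-3.1, 3.1], [-0.76, 2.03], [0.27, 2.55], [-1.08, 4.22], [0.17, 2.65], [-2.57, 2.57]. Speed limits (rad/s): [2.79, 2.79, 3.14, 3.14, 3.14, 3.14].

INTERFACE

Orientations are given as [roll, pitch, yaw] about the fixed x, y, z axes, in that order (R = Rz(yaw) Ry(pitch) Rx(roll)).
In Python, from bench import telemetry, snapshot, ticket, robot gives the robot as it stands.
- The arm moves only by the tool apply_moves, never from a script. Its argument "moves" is a list that holds one entry, the list of rows, each a list of 5 numbers: the shift along the tool's x, y, z in units of 50 mm (1.0 is 50 mm), then the turn about the tool's z in units of 10 degrees (1.0 is 10 degrees), then the closure, from 0 (fully open) to 1 (shut). A call has 1 to 10 rows; each row is the pose to reach, as a shift and turn from the pose commanded when the call began, along the tool's axes at that moment; what a row does not reach only later rows make up. A row lasts 1/8 s, in which the tool goes at most 62.5 mm and 10.7 degrees, less where a joint would pass 70% of its speed; a pose out of reach is approached as far as the arm can. A call with a gripper value outside its range is refused whole. The fingers move at their own pace and stop on an object; the grip force is fixed at half the most. Time passes only in rows, so rows that repeat a pose let the fingers close. It gives the time, the measured TCP pose, the force, the opening and the grip force at its end, in the units of the state.
- telemetry.get_obs(): the state, without advancing time (a new reading comes with each control period).
- snapshot(name): name is "scene" or "top" or "wrist"; returns a dict with "image" (420x560x3 uint8, red, green, blue), "fovy" (degrees; the focal length in pixels is half the picture's height over the tangent of half this angle, whatever the lens; pixels are square), "cx", "cy" (the principal point, pixels), "D" ([k1, k2, p1, p2, k3] as OpenCV has them; the pictures are not rectified), "R" (3x3) and "t" (3): a world point X has camera coordinates R X + t. Camera axes: x right, y down, z forward; pixel columns grow to the right and rows downward; lengths in m; the calibration is good to about 2 mm. A picture is of the moment at which its call begins. There is no depth.
- ticket.close_job(): hands the job in; it is judged then, once.
The state is a dict: "time": time; "joint_positions": joint angles; "qvel": joint speeds; "joint_torque": joint torques, N m; "tool_pos": TCP position; "ee_rot": TCP orientation; "wrist_force": force on the tool from outside, world axes, zero at the start; "wrist_torque": the same for the moment, N m; "width": finger opening in m; "finger_force": force on a finger pad.
Only numpy, scipy, OpenCV 4.12 (cv2) and the standard library are available. Lean on these libraries where they do the work, as an engineer would, in place of code of your own. Each camera call takes 0.05 s, during which the arm holds its last target. There are 200 camera calls.

TASK

A carbon filter cartridge lies in the inspection box on the bench. With the flap still shut, squeeze the trigger of the blow gun clamped beside the box all the way for about half a second to blow the dust off, and let it spring back; then swing the flap up by its pull bar until it is in line with the set pointer at its side and hold it there. The flap falls shut if let go, so finish while still holding it, steady at the pointer; leave the pointer as it is set and do not shift the parts standing on the bench.

Things in the scene. Friction and masses are not known exactly. Their poses are not given: they have to be found in the camera images.
- chamber: Grey sheet-metal inspection box fixed to the bench, 170 mm deep (its x) by 220 mm wide (its y) by 120 mm high, open at the top under the flap, with a port in its right (-y) side at which the gun aims. Origin: centre of its underside on the bench; x points away from the front (the pull-bar side) towards the hinge side, z up.
- flap (a joint): Angle of the inspection flap in rad: 0 shut (level, on the box top), growing as its front edge swings up and back; limit 1.5. The flap is a white frame with a clear pane, 170 x 220 x 6 mm, about 0.4 kg (varies), hinged along the far (+x) top edge of the box. The hinge is free: the flap falls shut when let go (about 2 N at the pull bar carries it).
- flap_hinge (a point): Point on the flap's hinge axis, middle of its width; 124 mm above the bench, 85 mm behind the box centre. Its axes turn with the flap; y lies along the hinge axis, x points along the flap from the pull bar to the hinge (so the bar lies at -x).
- flap_bar (a point): Middle of the flap's pull bar: a round steel bar 12 mm thick, parallel to the hinge, 210 mm from the hinge axis, 40 mm beyond the flap's front edge and 124 mm above the bench when shut. It is carried at its ends by two lugs, 120 mm clear between them; nothing lies above, below or beside it there. Axes as flap_hinge: y along the bar.
- pointer (a joint): Angle in rad at which the set pointer stands, measured like the flap's angle: the flap is in line with it when both values are equal. It lies between 0.4 and 1.05 and stays where it is set by friction.
- pointer_tip (a point): End of the set pointer: a slim steel arm, 160 mm long, 16 mm high, 8 mm thick, with a taller plate at its tip and a black round clamp knob, turning on the flap's hinge axis, 15 to 23 mm outside the flap's left (+y) edge. It stands up to 280 mm above the bench: keep clear of it. It does not touch the flap and carries nothing. x points along the arm from tip to hinge.
- gun_grip (a point): Point in the middle of the blow gun's fixed handle, 70 mm above the bench, 60 mm from the barrel's axis. The grey gun lies on its side in a fixed steel stand, barrel and nozzle along +y of this frame (towards the box), handle pointing along -x: the handle is 30 mm thick in y, 24 mm high in z and 115 mm long from the barrel's axis; below it there is nothing down to the bench. z is up.
- trigger_pad (a point): Point on the outer (nozzle-side) face of the black trigger, 50 mm from its pivot, level with gun_grip: a blade 68 mm long, 8 mm thick, 18 mm high on a vertical pivot near the barrel, along the handle. Its outer face is 39 mm from the handle's middle at rest, 25 mm squeezed home: handle and trigger are 54 mm across, then 40 mm, and can be squeezed together from above.
- trigger (a joint): Trigger angle in rad: 0 at rest, 0.28 squeezed home against its stop. A spring returns it: about 2 N at the pad to start, about 8 N at the stop.
- collar: Loose steel ring lying flat, 80 mm across, 22 mm high; origin under its centre. Leave it where it is.
- carbon: Loose black carbon block, an upright tube 60 mm across, 110 mm high; origin under its centre. Leave it where it is.
- housing: Loose white filter housing standing upright, 90 mm across, 170 mm high; origin under its centre. Leave it where it is.
- sample_jar: Loose small glass jar with a black cap, 56 mm across, 50 mm high; origin under its centre. Leave it where it is.
Mind the look-alikes: they are no part of the job. Several things look just like the sample_jar: the one meant starts farthest from the robot's base.

How it is judged:
By the outcome, as a careful person would: the job done as asked, in the order asked, and still so for the second after the job is handed in, while the arm keeps its last pose, push and grip.
It also fails if it takes over 50 s, if anything falls off the work surface, if the arm or the gripper's body presses on something with over 40 N, if the wrist force passes 120 N, or if a joint passes its speed limit or range.

## Working session

There is one attempt and no reset: what is moved stays moved. The work goes in short steps, Python scripts to look and compute and a tool call to move; the robot and the scene stay as the last step left them, time stands still between calls to the robot, and variables do not carry over. Pictures are saved under pics/ and viewed, at most 10 in all, crops included, and the job is handed in when it is done.

Besides the shell and the picture viewer there is one more tool, called as name(argument=value, ...) on one line, values as JSON. apply_moves: Moves the arm, as the interface text tells. Its arguments: {"type":"object","properties":{"moves":{"type":"array","items":{"type":"array","items":{"type":"array","items":{"type":"number"}}}}},"required":["moves"]}

```bash
mkdir -p pics; ls; python3 - <<'E'
from bench import telemetry, snapshot
import cv2,pickle
print(telemetry.get_obs())
for n in ["scene","top"]:
    s=snapshot(n); pickle.dump(s,open(n+".pkl","wb"))
    cv2.imwrite(f"pics/{n}1.png",s["image"][:,:,::-1]); print(n,s["fovy"],s["cx"],s["cy"],s["D"],s["R"],s["t"])
E
```

```text
pics
{'time': 0.0, 'joint_positions': array([ 1.20689618e+00,  8.79698231e-02,  1.37223758e+00, -9.85467805e-06,
        1.68359943e+00, -1.03113781e-01]), 'qvel': array([-0.00036176,  0.00026486,  0.00165325, -0.00041754,  0.00050191,
       -0.00020501]), 'joint_torque': array([-1.88208302e-03, -3.40180850e+01, -3.02424967e+01,  7.16042938e-02,
        3.28712433e-02, -1.60838340e-04]), 'tool_pos': array([0.14178723, 0.53129926, 0.40350405]), 'ee_rot': array([-3.13938922e+00, -2.18165615e-04,  2.88080495e+00]), 'wrist_force': array([-0.00281313, -0.73570724, -1.21174319]), 'wrist_torque': array([ 0.02003394,  0.00077154, -0.01559821]), 'finger_force': 0.0, 'width': 0.0936237255115457}
scene 47.58140933753865 277.52596173552644 219.68676408948727 [-0.05624027  0.          0.          0.          0.        ] [[-7.60965151e-01  6.48792682e-01 -3.05995917e-04]
 [ 5.25943386e-01  6.16599632e-01 -5.85822881e-01]
 [-3.79888922e-01 -4.45951734e-01 -8.10439053e-01]] [ 0.39671402 -0.19504507  1.53326244]
top 51.23013810607249 279.574576440712 208.08453168357053 [-0.01490421  0.          0.          0.          0.        ] [[-0.01863369 -0.99980219  0.00695415]
 [-0.99515958  0.01787504 -0.0966328 ]
 [ 0.09648938 -0.00872112 -0.99529581]] [-0.01151473  0.51539236  1.23810022]
```

View pics/scene1.png

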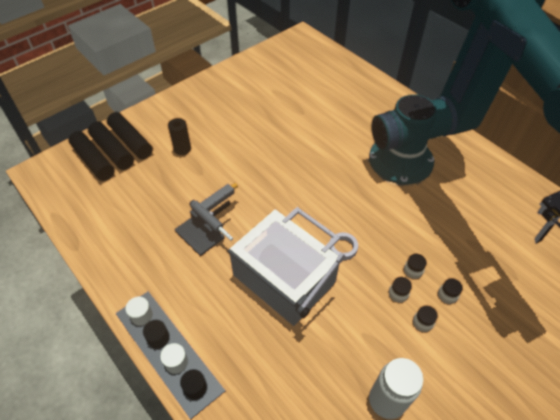

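View pics/top1.png

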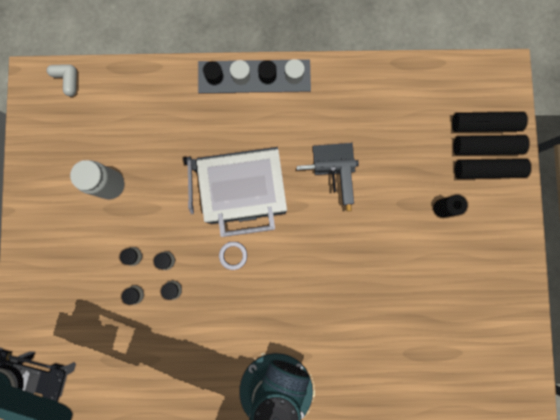

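The top view shows the box at about (240,185), its bar at (247,228), the collar at (233,256), the gun handle at (346,185) and the pointer at (190,185). I'll enlarge both views.

```bash
python3 - <<'E'
import cv2
a=cv2.imread("pics/top1.png")[135:275,180:370]; cv2.imwrite("pics/topc.png",cv2.resize(a,None,fx=4,fy=4,interpolation=cv2.INTER_CUBIC))
a=cv2.imread("pics/scene1.png")[170:335,165:365]; cv2.imwrite("pics/scenec.png",cv2.resize(a,None,fx=3.6,fy=3.6,interpolation=cv2.INTER_CUBIC))
E
```

```text
(no output)
```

View pics/topc.png

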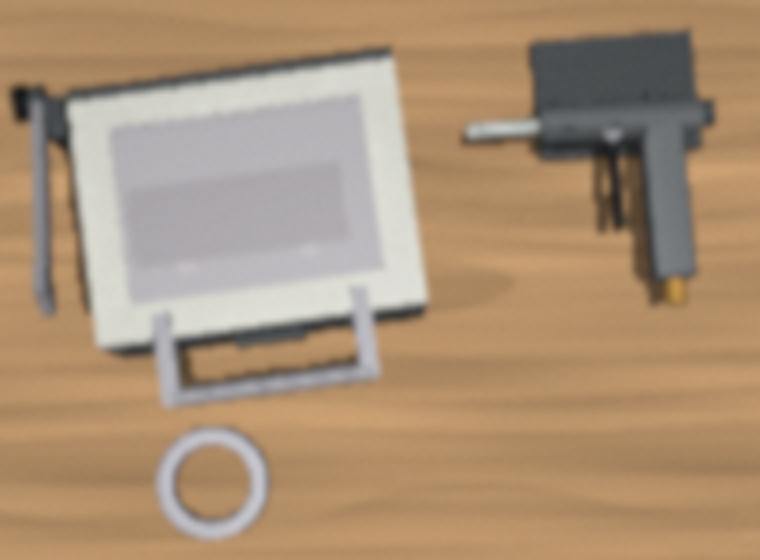

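View pics/scenec.png

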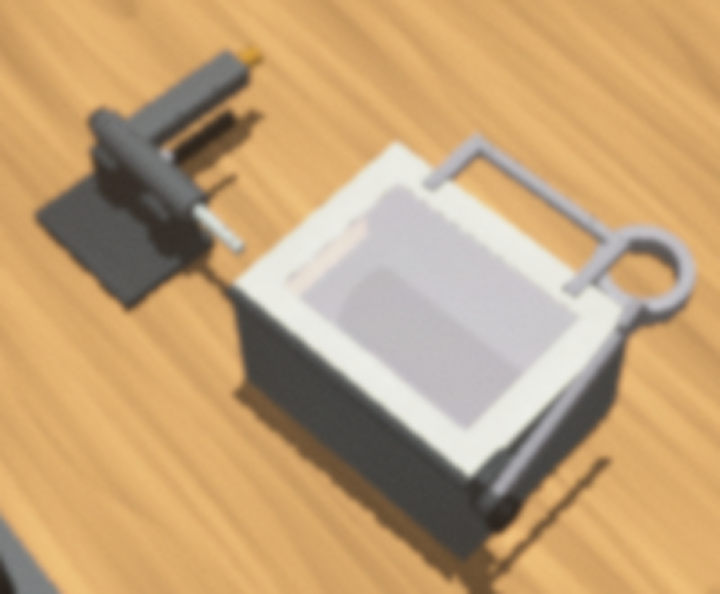

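The crops show the flap corners at top-crop (72,100), (392,58), (428,308) and (100,348), with bar ends at (172,396) and (375,368). The handle end is at (674,274), and the pointer tip is at top (45,305) and scene (632,315). The cartridge is visible inside and the trigger blade is at (615,190).

```bash
cat > h.py <<'E'
import numpy as np,cv2,pickle
class Cam:
    def __init__(s,d):
        f=d["image"].shape[0]/2/np.tan(np.radians(d["fovy"])/2)
        s.K=np.array([[f,0,d["cx"]],[0,f,d["cy"]],[0,0,1]]);s.D=np.array(d["D"],float);s.R=np.array(d["R"]);s.t=np.array(d["t"]);s.c=-s.R.T@s.t
    def ray(s,p):
        u=cv2.undistortPoints(np.array([[p]],float),s.K,s.D)[0,0]
        return s.R.T@np.array([u[0],u[1],1])
    def plane(s,p,n,d):
        r=s.ray(p);return s.c+r*(d-n@s.c)/(n@r)
    def z(s,p,z): return s.plane(p,np.array([0,0,1.]),z)
    def proj(s,X): return cv2.projectPoints(np.atleast_2d(X).astype(float),cv2.Rodrigues(s.R)[0],s.t,s.K,s.D)[0][:,0]
def load(n): return Cam(pickle.load(open(n+".pkl","rb")))
T=lambda x,y:(x/4+180-.375,y/4+135-.375)
S=lambda x,y:(x/3.6+165-.36,y/3.6+170-.36)
E
python3 - <<'E'
from h import *
t,s=load("top"),load("scene"); np.set_printoptions(precision=4,suppress=True)
C=np.array([t.z(T(*p),.127) for p in [(72,100),(392,58),(428,308),(100,348)]])
print("top corners",C,[np.linalg.norm(C[i]-C[i-1]) for i in range(4)])
CS=np.array([s.z(S(*p),.127) for p in [(470,478),(236,286),(398,143),(628,300)]]);print("scene corners",CS)
B=np.array([t.z(T(*p),.124) for p in [(172,396),(375,368)]]);print("bar",B)
BS=np.array([s.z(S(*p),.124) for p in [(612,245),(478,140)]]);print("barS",BS)
C=(C+CS)/2
ax=(C[0]+C[1]-C[2]-C[3]);ax/=np.linalg.norm(ax);ay=np.array([-ax[1],ax[0],0]);ay2=C[0]-C[1]+C[3]-C[2];ay2/=np.linalg.norm(ay2)
y=(ay+ay2);y/=np.linalg.norm(y);x=np.array([y[1],-y[0],0]);ctr=C.mean(0)
h=ctr+.085*x;h[2]=.124;print("yaw",np.arctan2(x[1],x[0]),"ctr",ctr,"hinge",h,"bar",h-.21*x)
for c,n,tip,hg in [(t,"t",T(45,305),T(38,110)),(s,"s",S(632,315),S(490,495))]:
    for p in (tip,hg):
        P=c.plane(p,y,y@h+.129)-h; print(n,"pointer x,z rel hinge",P@x,P[2],np.arctan2(P[2],-P@x))
for a in np.arange(.4,1.06,.1):
    P=h+.129*y-.16*np.cos(a)*x+[0,0,.16*np.sin(a)]
    print(a,"topcrop",(t.proj(P)[0]-[180,135])*4,"scenecrop",(s.proj(P)[0]-[165,170])*3.6)
print("gun: handle end",t.z(T(674,274),.082),"barrel rear",t.z(T(712,112),.075),"nozzle",t.z(T(465,132),.07),"trig",t.z(T(615,190),.079),t.z(T(619,226),.079))
print("scene handle end",s.z(S(236,66),.082),"nozzle",s.z(S(238,247),.07))
print("collar",t.z(T(212,483),.02))
E
```

```text
top corners [[ 0.6395  0.1969  0.127 ]
 [ 0.6644 -0.0178  0.127 ]
 [ 0.4955 -0.0385  0.127 ]
 [ 0.4729  0.1785  0.127 ]] [np.float64(0.1676169733920199), np.float64(0.21608168076298703), np.float64(0.17017137062490043), np.float64(0.21816515725169539)]
scene corners [[ 0.6394  0.2014  0.127 ]
 [ 0.6655 -0.0122  0.127 ]
 [ 0.5004 -0.034   0.127 ]
 [ 0.4676  0.1716  0.127 ]]
bar [[ 0.4405  0.1315  0.124 ]
 [ 0.4565 -0.0028  0.124 ]]
barS [[0.4425 0.1307 0.124 ]
 [0.4524 0.0004 0.124 ]]
yaw 0.12929970005513994 ctr [0.5681 0.0807 0.127 ] hinge [0.6524 0.0917 0.124 ] bar [0.4442 0.0646 0.124 ]
t pointer x,z rel hinge -0.14143000281941778 0.07179841268865694 0.46975713717216433
t pointer x,z rel hinge -0.0031443116496034074 0.004964465273391672 1.0062053240473496
s pointer x,z rel hinge -0.1342675871191984 0.05888127493461359 0.413280323173135
s pointer x,z rel hinge 0.003444479429859193 0.007598991143428213 1.9963755053949033
0.4 topcrop [ 47.6569 314.1966] scenecrop [643.7015 298.054 ]
0.5 topcrop [ 41.748 301.167] scenecrop [639.5997 292.9917]
0.6 topcrop [ 35.6457 285.6731] scenecrop [633.8875 289.844 ]
0.7 topcrop [ 29.4221 267.8261] scenecrop [626.5578 288.7232]
0.7999999999999999 topcrop [ 23.1559 247.7837] scenecrop [617.6225 289.7256]
0.8999999999999999 topcrop [ 16.9314 225.7515] scenecrop [607.1158 292.9275]
0.9999999999999999 topcrop [ 10.8367 201.9819] scenecrop [595.0966 298.3801]
gun: handle end [ 0.5199 -0.2099  0.082 ] barrel rear [ 0.6343 -0.2416  0.075 ] nozzle [ 0.624  -0.0684  0.07  ] trig [ 0.5796 -0.1713  0.079 ] [ 0.5544 -0.1733  0.079 ]
scene handle end [ 0.5267 -0.2016  0.082 ] nozzle [ 0.6254 -0.0703  0.07  ]
collar [0.3819 0.116  0.02  ]
```

apply_moves(moves=[[[-1, -1, 0, 0.3, 0], [-2, -2, 0, 0.9, 0], [-3, -3, 0, 1.4, 0], [-4, -4, 0, 1.83, 0], [-5, -5, 0, 1.83, 0], [-6, -6, 0, 1.83, 0], [-7, -7, 0, 1.83, 0], [-7, -7, 0, 1.83, 0], [-7, -7, 0, 1.83, 0]]])

```text
time: 1.23
tool_pos: [0.391, 0.0999, 0.404]
ee_rot: [-3.14, -0.001, 2.554]
wrist_force: [-0.4, 0.4, 0.4]
width: 0.0939
finger_force: 0.0
```

```bash
cat >> h.py <<'E'
from bench import telemetry,snapshot
def delta(target,yaw=None):
    o=telemetry.get_obs();r,p,w=o["ee_rot"]
    from scipy.spatial.transform import Rotation as Ro
    M=Ro.from_euler("xyz",[r,p,w]).as_matrix()
    d=M.T@(np.array(target)-o["tool_pos"])/.05
    tn=0 if yaw is None else -np.degrees((yaw-w+np.pi)%(2*np.pi)-np.pi)/10
    print("t",o["time"],"pos",o["tool_pos"].round(4),"rpy",o["ee_rot"].round(4),"w",round(o["width"],4),"F",o["wrist_force"].round(2),"MOVE",d.round(3),"turn",round(tn,3))
E
python3 -c "
from h import *
delta([.577,-.199,.40],.06+np.pi)"
```

```text
t 1.225 pos [0.391  0.0999 0.404 ] rpy [-3.1402e+00 -6.0000e-04  2.5535e+00] w 0.0939 F [-0.41  0.38  0.43] MOVE [-6.412 -2.91   0.079] turn -3.713
```

apply_moves(moves=[[[-0.9, -0.4, 0, -0.9, 0], [-1.9, -0.9, 0, -1.8, 0], [-2.9, -1.3, 0, -2.7, 0], [-3.9, -1.8, 0, -3.7, 0], [-4.9, -2.2, 0, -3.7, 0], [-5.8, -2.6, 0.5, -3.7, 0], [-6.4, -2.9, 1.0, -3.7, 0], [-6.4, -2.9, 1.0, -3.7, 0], [-6.4, -2.9, 1.0, -3.7, 0]]])

```text
time: 2.35
tool_pos: [0.578, -0.1921, 0.355]
ee_rot: [3.141, 0.0, -3.074]
wrist_force: [0.0, 0.2, 0.5]
width: 0.0939
finger_force: 0.0
```

```bash
python3 - <<'E'
from h import *
delta([.577,-.199,.25],.06+np.pi)
s=snapshot("wrist");pickle.dump(s,open("w1.pkl","wb"));cv2.imwrite("pics/w1.png",s["image"][:,:,::-1])
E
```

```text
t 2.35 pos [ 0.578  -0.1921  0.355 ] rpy [ 3.1406  0.     -3.0744] w 0.0939 F [0.03 0.21 0.46] MOVE [ 0.03  -0.139  2.101] turn 0.041
```

View pics/w1.png

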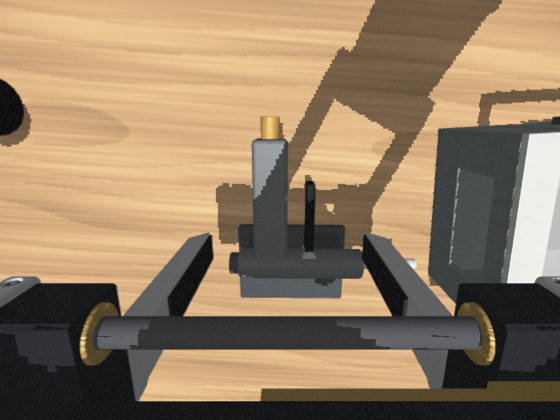

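The wrist view shows the handle end at (252–288,140), the trigger blade from (311,182) to (309,250), and the barrel axis near row 263.

```bash
python3 - <<'E'
from h import *
w=load("w1");np.set_printoptions(precision=4,suppress=True)
for n,p,z in [("hL",(252,140),.082),("hR",(288,140),.082),("hL2",(252,240),.082),("hR2",(288,240),.082),("t tip",(311,182),.079),("t tipR",(315,182),.079),("t base",(309,250),.079),("barL",(238,263),.07),("barR",(360,264),.07)]: print(n,w.z(p,z))
E
```

```text
hL [ 0.5198 -0.2236  0.082 ]
hR [ 0.5178 -0.1947  0.082 ]
hL2 [ 0.6063 -0.2203  0.082 ]
hR2 [ 0.6041 -0.1887  0.082 ]
t tip [ 0.5515 -0.1728  0.079 ]
t tipR [ 0.5512 -0.1694  0.079 ]
t base [ 0.6137 -0.169   0.079 ]
barL [ 0.6355 -0.2338  0.07  ]
barR [ 0.6286 -0.1188  0.07  ]
```

apply_moves(moves=[[[0.13, -0.19, 0, 0.05, 0], [0.13, -0.19, 0.7, 0.05, 0], [0.13, -0.19, 1.4, 0.05, 0], [0.13, -0.19, 2.1, 0.05, 0], [0.13, -0.19, 2.1, 0.05, 0], [0.13, -0.19, 2.1, 0.05, 0.3]]])

```text
time: 3.15
tool_pos: [0.5723, -0.2037, 0.2519]
ee_rot: [-3.14, 0.003, -3.085]
wrist_force: [0.1, 0.1, 0.2]
width: 0.087
finger_force: 0.0
```

```bash
python3 - <<'E'
from h import *
delta([.572,-.202,.25],.055+np.pi)
E
```

```text
t 3.15 pos [ 0.5723 -0.2037  0.2519] rpy [-3.1401e+00  2.8000e-03 -3.0847e+00] w 0.087 F [0.07 0.14 0.23] MOVE [0.005 0.035 0.038] turn 0.011
```

apply_moves(moves=[[[0, 0.03, 0, 0, 0.7], [0, 0.03, 0, 0, 0.7], [0, 0.03, 0, 0, 0.7], [0, 0.03, 0, 0, 0.7]]])

```text
time: 3.65
tool_pos: [0.5723, -0.2009, 0.2508]
ee_rot: [3.138, 0.002, -3.084]
wrist_force: [0.3, 6.9, 6.1]
width: 0.0474
finger_force: 3.4
```

apply_moves(moves=[[[0, 0, 0, 0, 0.7], [0, 0, 0, 0, 0.7]]])

```text
time: 3.9
tool_pos: [0.5724, -0.2019, 0.2507]
ee_rot: [-3.142, 0.002, -3.084]
wrist_force: [0.9, 3.1, 4.9]
width: 0.0408
finger_force: 28.9
```

apply_moves(moves=[[[0, 0, 0, 0, 0.7], [0, 0, 0, 0, 0.7], [0, 0, 0, 0, 0.7]]])

```text
time: 4.28
tool_pos: [0.5725, -0.2019, 0.2507]
ee_rot: [3.142, 0.002, -3.084]
wrist_force: [1.2, 4.2, 5.5]
width: 0.0409
finger_force: 28.9
```

```bash
python3 - <<'E'
from h import *
s=snapshot("wrist");pickle.dump(s,open("w2.pkl","wb"));cv2.imwrite("pics/w2.png",s["image"][:,:,::-1])
print(telemetry.get_obs()["width"],telemetry.get_obs()["finger_force"])
E
```

```text
0.04050758259926373 28.86581562459469
```

apply_moves(moves=[[[0, 0, 0, 0, 0], [0, 0, 0, 0, 0], [0, 0, 0, 0, 0], [0, 0, 0, 0, 0], [0, 0, 0, 0, 0], [0, 0, 0, 0, 0]]])

```text
time: 5.08
tool_pos: [0.5718, -0.2025, 0.2493]
ee_rot: [-3.141, -0.001, -3.085]
wrist_force: [0.4, -0.9, 0.4]
width: 0.0933
finger_force: 0.0
```

View pics/w2.png

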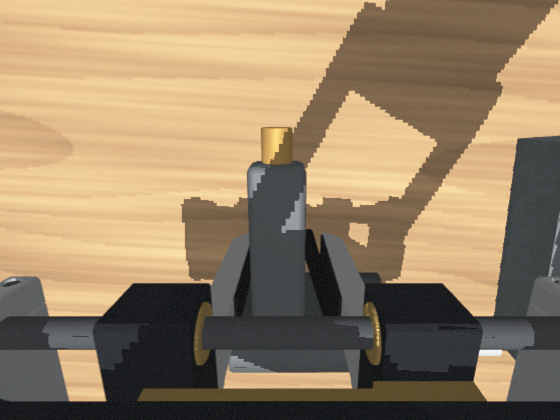

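The picture confirms both fingers on the handle and trigger at about 40.5 mm, so the trigger was fully home. It has been released, so I'm moving to the bar.

apply_moves(moves=[[[0, 0, -1, 0, 0], [0, 0, -2, 0, 0], [0, 0, -2.6, 0, 0], [0, 0, -2.6, 0, 0]]])

```text
time: 5.58
tool_pos: [0.5722, -0.2024, 0.3831]
ee_rot: [-3.138, 0.006, -3.085]
wrist_force: [-0.2, -0.5, 0.1]
width: 0.0942
finger_force: 0.0
```

```bash
python3 -c "
from h import *
delta([.444,.065,.38],.129+np.pi/2)"
```

```text
t 5.575 pos [ 0.5722 -0.2024  0.3831] rpy [-3.138   0.0062 -3.085 ] w 0.0942 F [-0.21 -0.52  0.13] MOVE [2.258 5.486 0.029] turn 8.585
```

apply_moves(moves=[[[0.2, 0.6, 0, 1, 0.65], [0.5, 1.3, 0, 2, 0.65], [0.8, 2, 0, 3, 0.65], [1.1, 2.7, 0, 4, 0.65], [1.4, 3.4, 0, 5, 0.65], [1.7, 4.1, 0, 6, 0.65], [2, 4.8, 0, 7, 0.65], [2.26, 5.49, 0, 8, 0.65], [2.26, 5.49, 0, 8.6, 0.65], [2.26, 5.49, 0, 8.6, 0.65]]])

```text
time: 6.82
tool_pos: [0.4431, 0.0658, 0.3775]
ee_rot: [-3.138, -0.0, 1.699]
wrist_force: [-0.4, 0.3, -0.4]
width: 0.0328
finger_force: 0.0
```

```bash
python3 - <<'E'
from h import *
delta([.444,.065,.30],.129+np.pi/2)
s=snapshot("wrist");pickle.dump(s,open("w3.pkl","wb"));cv2.imwrite("pics/w3.png",s["image"][:,:,::-1])
E
```

```text
t 6.825 pos [0.4431 0.0658 0.3775] rpy [-3.1381e+00 -1.0000e-04  1.6995e+00] w 0.0328 F [-0.41  0.34 -0.45] MOVE [-0.018  0.021  1.55 ] turn -0.002
```

View pics/w3.png

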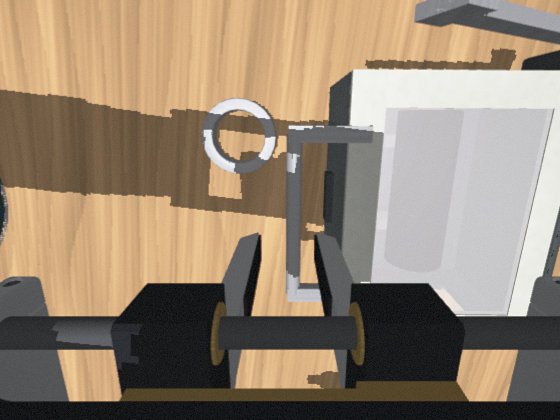

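The wrist view shows the bar as a vertical line at column 293, between lugs at rows 135 and 294. The pointer arm is at top right with its tip near (418,15), and the fingertips straddle the bar's line.

```bash
python3 - <<'E'
from h import *
w=load("w3");np.set_printoptions(precision=4,suppress=True)
a,b=w.z((293.5,140),.124),w.z((293.5,288),.124);print(a,b,(a+b)/2)
print("lug inner rows",w.z((300,142),.124),w.z((300,290),.124))
yaw=.129;x=np.array([np.cos(yaw),np.sin(yaw),0]);y=np.array([-x[1],x[0],0]);h=np.array([.6524,.0917,.124])
print("bar xbox rel hinge",(a-h)@x,(b-h)@x)
for p in [(418,5),(416,18),(440,22),(440,3)]:
  P=w.plane(p,y,y@h+.129)-h;print(p,-(P@x),P[2],np.arctan2(P[2],-P@x),np.hypot(P@x,P[2]))
g=h-.21*x;print(w.proj(g+.05*y),w.proj(g-.05*y))
E
```

```text
[0.4392 0.1284 0.124 ] [0.4559 0.0057 0.124 ] [0.4475 0.067  0.124 ]
lug inner rows [0.4442 0.1275 0.124 ] [0.4617 0.0045 0.124 ]
bar xbox rel hinge -0.20673328886211018 -0.20594074316849895
(418, 5) 0.15192401122199337 0.07471412783066808 0.4570549810762211 0.16930181949192918
(416, 18) 0.14530276015990484 0.05582914580114978 0.3668348680926333 0.1556591970651682
(440, 22) 0.12978223427041938 0.0489466708081272 0.36064955391281545 0.1387054610151352
(440, 3) 0.14315747000666987 0.07720665170775545 0.49460103416991497 0.1626497103798013
[[289.0656 158.5591]] [[288.7638 277.3872]]
```

apply_moves(moves=[[[0, 0.06, 0.5, 0, 0.65], [0, 0.06, 1.0, 0, 0.65], [0, 0.06, 1.45, 0, 0.65], [0, 0.06, 1.45, 0, 0.65], [0, 0.06, 1.45, 0, 1], [0, 0.06, 1.45, 0, 1], [0, 0.06, 1.45, 0, 1], [0, 0.06, 1.45, 0, 1], [0, 0.06, 1.45, 0, 1]]])

```text
time: 8.0
tool_pos: [0.4467, 0.0659, 0.3082]
ee_rot: [3.14, 0.0, 1.698]
wrist_force: [-1.7, -1.7, 5.2]
width: 0.0108
finger_force: 30.0
```

apply_moves(moves=[[[0, 0.005, -0.21, 0, 1], [0, 0.02, -0.42, 0, 1], [0, 0.05, -0.63, 0, 1], [0, 0.08, -0.83, 0, 1], [0, 0.13, -1.04, 0, 1], [0, 0.19, -1.24, 0, 1], [0, 0.26, -1.44, 0, 1], [0, 0.33, -1.64, 0, 1], [0, 0.33, -1.64, 0, 1], [0, 0.33, -1.64, 0, 1]]])

```text
time: 9.25
tool_pos: [0.4625, 0.0678, 0.3891]
ee_rot: [-3.14, 0.0, 1.697]
wrist_force: [-3.2, -3.8, -0.2]
width: 0.0109
finger_force: 30.0
```

```bash
python3 - <<'E'
from h import *
delta([.444,.065,.30])
out=[]
for n in ["scene","top","wrist"]:
    s=snapshot(n);pickle.dump(s,open(n+"4.pkl","wb"));out.append(s["image"][:,:,::-1])
a=cv2.resize(out[0][180:330,230:370],None,fx=4,fy=4,interpolation=cv2.INTER_CUBIC)[:560,:400+160]
b=cv2.resize(out[1][140:250,170:230],None,fx=4,fy=4,interpolation=cv2.INTER_CUBIC)
c=np.zeros((600,800,3),np.uint8);c[:a.shape[0],:a.shape[1]]=a;c[:b.shape[0],560:560+b.shape[1]]=b
cv2.imwrite("pics/c4.png",c); cv2.imwrite("pics/w4.png",out[2])
E
```

```text
t 9.25 pos [0.4625 0.0678 0.3891] rpy [-3.1398e+00  4.0000e-04  1.6973e+00] w 0.0109 F [-3.22 -3.77 -0.23] MOVE [-0.009 -0.37   1.783] turn 0
```

View pics/c4.png

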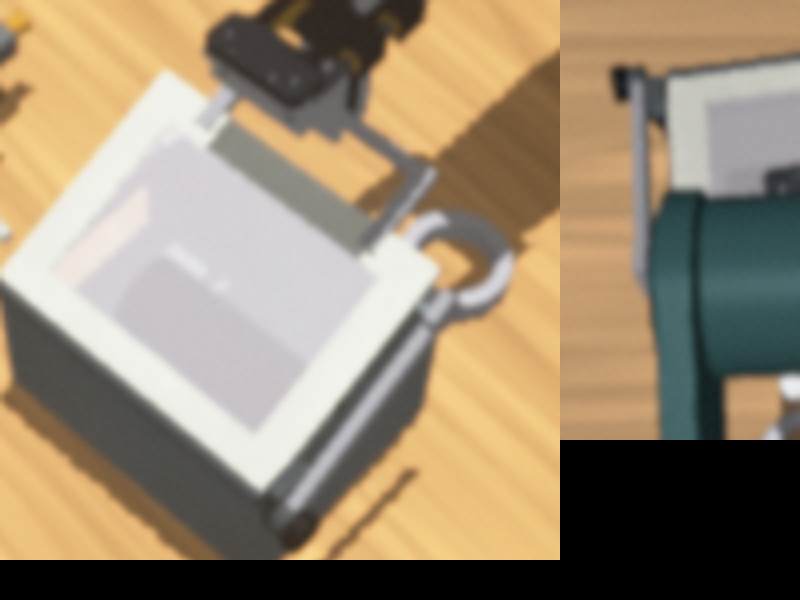

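```bash
python3 - <<'E'
from h import *
yaw=.129;x=np.array([np.cos(yaw),np.sin(yaw),0]);y=np.array([-x[1],x[0],0]);h=np.array([.655,.0929,.124])
def seg(a,off,yy,L=.16):
    d=-np.cos(a)*x+np.array([0,0,np.sin(a)]);n=np.sin(a)*x+np.array([0,0,np.cos(a)])
    return np.array([h+yy*y+r*d+off*n for r in (.06,L)])
def panel(n,x0,y0,w,hh,f):
    d=pickle.load(open(n+".pkl","rb"));c=Cam(d);im=d["image"][:,:,::-1][y0:y0+hh,x0:x0+w]
    im=cv2.resize(im,None,fx=f,fy=f,interpolation=cv2.INTER_CUBIC)
    for a,col in [(.4,(0,0,255)),(.5,(0,200,0)),(.6,(255,0,0))]:
        p=(c.proj(seg(a,0,.129))-[x0,y0]+.5)*f
        cv2.circle(im,tuple(int(v) for v in p[1]),3,col,-1);cv2.circle(im,tuple(int(v) for v in p[0]),3,col,-1)
    # flap left edge top at .396
    p=(c.proj(seg(.396,.003,.11,.17))-[x0,y0]+.5)*f
    cv2.line(im,tuple(int(v) for v in p[0]),tuple(int(v) for v in p[1]),(255,0,255),1)
    return im
c=np.zeros((600,800,3),np.uint8)
a=panel("scene4",290,235,65,80,6);c[:480,:390]=a
a=panel("wrist4",425,0,135,130,3);c[:390,395:800]=a
a=panel("w3",400,0,160,45,2);c[395:485,395:715]=a
a=panel("top",180,150,25,70,4)[:280]
c[490:600,0:100]=a[170:280]
cv2.imwrite("pics/c5.png",c)
E
```

```text
(no output)
```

View pics/c5.png

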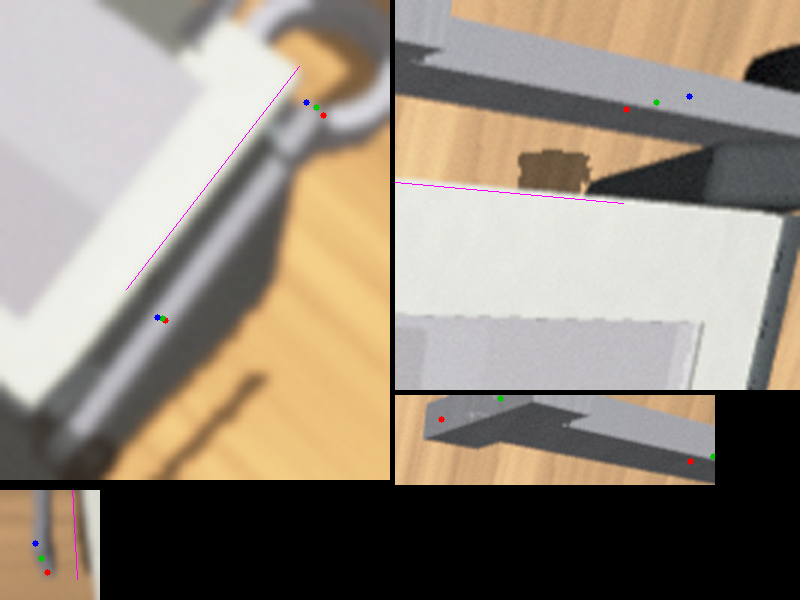

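The composite shows the pointer's flap-side face as a dark band, in wrist4 panel coordinates: upper edge (440,65)→(745,137), lower edge (395,92)→(715,148). The flap's left edge runs (395,182)→(785,215). In the w3 panel, the tip plate corners are (425,438) and (535,402). I'll compute both angles on their known planes.

```bash
python3 - <<'E'
from h import *
yaw=.129;x=np.array([np.cos(yaw),np.sin(yaw),0]);y=np.array([-x[1],x[0],0]);h=np.array([.655,.0929,.124])
W=lambda px,py:((px-395)/3+425-.33,py/3-.33)
V=lambda px,py:((px-395)/2+400-.25,(py-395)/2-.25)
w=load("wrist4");v=load("w3")
def xz(c,p,yy):
    P=c.plane(p,y,y@h+yy)-h;return np.array([-(P@x),P[2]])
def line(c,p,q,yy,n):
    a,b=xz(c,p,yy),xz(c,q,yy);d=a-b;print(n,a.round(4),b.round(4),"angle",np.arctan2(d[1],d[0]).round(3))
line(w,W(440,65),W(745,137),.125,"arm top")
line(w,W(395,92),W(715,148),.125,"arm bot")
line(w,W(395,182),W(785,215),.11,"flap top")
a,b=xz(v,V(425,438),.125),xz(v,V(535,402),.125);m=(a+b)/2
print("plate",a,b,"perp angle",np.arctan2(-(b-a)[0]*-1*-1,(b-a)[1]),"mid",m,np.arctan2(m[1],m[0]),np.hypot(*m))
line(v,V(580,427),V(713,460),.125,"w3 arm top");line(v,V(500,442),V(713,483),.125,"w3 arm bot")
E
```

```text
arm top [0.1172 0.0705] [0.0229 0.0158] angle 0.526
arm bot [0.1176 0.0539] [0.0209 0.0042] angle 0.474
flap top [0.115  0.0519] [0.0025 0.0062] angle 0.386
plate [0.15076263 0.062018  ] [0.1376377  0.08685249] perp angle 0.4861836023376953 mid [0.14420016 0.07443525] 0.4765186467103235 0.16227844108646472
w3 arm top [0.1178 0.0704] [0.0623 0.0413] angle 0.483
w3 arm bot [0.1305 0.0586] [0.0388 0.0135] angle 0.458
```

```bash
cat > m.py <<'E'
from h import *
import sys
yaw=.129;x=np.array([np.cos(yaw),np.sin(yaw),0]);y=np.array([-x[1],x[0],0]);h=np.array([.655,.0929,.124])
def edge(n,p,q,yy,sgn,hw=5):
    """refine the edge near p-q: strongest vertical gradient per column, mapped to the plane y=yy of the box"""
    d=pickle.load(open(n+".pkl","rb"));c=Cam(d);g=cv2.GaussianBlur(cv2.cvtColor(d["image"],cv2.COLOR_RGB2GRAY).astype(float),(3,3),0)
    pts=[]
    for u in range(int(np.ceil(p[0])),int(q[0])+1):
        r=p[1]+(q[1]-p[1])*(u-p[0])/(q[0]-p[0]);r0=max(int(r)-hw,1);rr=np.arange(r0,min(int(r)+hw,418))
        G=np.maximum(sgn*(g[rr+1,u]-g[rr-1,u]),0)
        k=G.argmax();s=slice(max(k-1,0),k+2)
        if G[k]>8:
            P=c.plane((u,(G[s]*rr[s]).sum()/G[s].sum()),y,y@h+yy)-h;pts.append([-(P@x),P[2]])
    pts=np.array(pts);k=np.ones(len(pts),bool)
    for _ in range(4):
        f=np.polyfit(*pts[k].T,1);e=np.polyval(f,pts[:,0])-pts[:,1];k=abs(e)<max(2*e[k].std(),.0004)
    print(n,len(pts),k.sum(),"angle",np.arctan(f[0]).round(4),"rms",e[k].std().round(5),"z at .10",np.polyval(f,.1).round(4),"offset",(f[1]*np.cos(np.arctan(f[0]))).round(4),"x",pts[k][:,0].min().round(3),pts[k][:,0].max().round(3))
    return np.arctan(f[0])
E
python3 - <<'E'
from m import *
W=lambda px,py:((px-395)/3+425-.33,py/3-.33)
edge("wrist4",W(450,67),W(700,126),.125,-1)
edge("wrist4",W(397,92),W(580,124),.125,1)
edge("wrist4",W(397,182),W(770,214),.11,1)
V=lambda px,py:((px-395)/2+400-.25,(py-395)/2-.25)
edge("w3",V(590,430),V(712,460),.125,-1)
edge("w3",V(505,442),V(712,483),.125,1)
E
```

```text
wrist4 83 81 angle 0.4657 rms 0.00023 z at .10 0.0609 offset 0.0095 x 0.047 0.114
wrist4 61 61 angle 0.4672 rms 0.00033 z at .10 0.0439 offset -0.0058 x 0.068 0.116
wrist4 124 121 angle 0.4077 rms 0.00053 z at .10 0.0499 offset 0.0062 x 0.012 0.116
w3 61 61 angle 0.4616 rms 0.0002 z at .10 0.0606 offset 0.0097 x 0.063 0.113
w3 104 104 angle 0.4641 rms 0.00027 z at .10 0.0435 offset -0.0058 x 0.039 0.129
```

apply_moves(moves=[[[0, 0.05, -0.115, 0, 1], [0, 0.104, -0.23, 0, 1], [0, 0.104, -0.23, 0, 1], [0, 0.104, -0.23, 0, 1], [0, 0.104, -0.23, 0, 1]]])

```text
time: 10.02
tool_pos: [0.4675, 0.0685, 0.4007]
ee_rot: [-3.139, 0.0, 1.697]
wrist_force: [-4.6, -4.5, -0.3]
width: 0.0107
finger_force: 30.0
```

```bash
python3 - <<'E'
from h import *
delta([.444,.065,.30])
s=snapshot("wrist");pickle.dump(s,open("w6.pkl","wb"))
for n in ("scene","top"): pickle.dump(snapshot(n),open(n+"6.pkl","wb"))
im=s["image"][:,:,::-1];im=cv2.resize(im[0:150,360:560],None,fx=4,fy=4,interpolation=cv2.INTER_CUBIC)
cv2.imwrite("pics/w6.png",im)
E
```

```text
t 10.025 pos [0.4675 0.0685 0.4007] rpy [-3.1390e+00  4.0000e-04  1.6973e+00] w 0.0107 F [-4.63 -4.51 -0.28] MOVE [-0.009 -0.47   2.015] turn 0
```

View pics/w6.png

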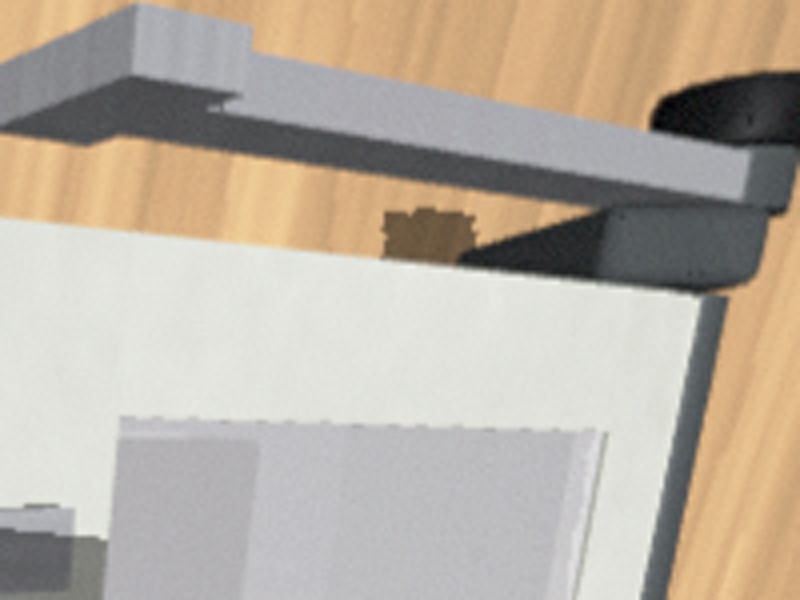

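The view shows the pointer's face edges (240,110)→(740,203) and (120,135)→(580,195), and the flap's edge (0,217)→(700,292). I'll fit them again.

```bash
python3 - <<'E'
from m import *
W=lambda px,py:(px/4+360-.375,py/4-.375)
edge("w6",W(260,113),W(640,184),.125,-1)
edge("w6",W(130,136),W(560,194),.125,1)
edge("w6",W(8,218),W(380,256),.11,1)
edge("w6",W(8,218),W(680,290),.11,1)
edge("wrist4",W(260+0,165),W(300,166),.11,1) if 0 else None
E
```

```text
w6 95 94 angle 0.4657 rms 0.00027 z at .10 0.0611 offset 0.0097 x 0.033 0.113
w6 107 107 angle 0.468 rms 0.0004 z at .10 0.0442 offset -0.0057 x 0.036 0.128
w6 93 91 angle 0.4673 rms 0.0004 z at .10 0.057 offset 0.0059 x 0.086 0.15
w6 168 156 angle 0.4661 rms 0.00044 z at .10 0.0571 offset 0.0061 x 0.013 0.15
```

apply_moves(moves=[[[0, 0, 0, 0, 1], [0, 0, 0, 0, 1], [0, 0, 0, 0, 1], [0, 0, 0, 0, 1]]])

```text
time: 10.68
tool_pos: [0.4675, 0.0685, 0.4007]
ee_rot: [-3.139, 0.0, 1.697]
wrist_force: [-3.5, -4.1, 0.4]
width: 0.0114
finger_force: 30.0
```

```bash
python3 - <<'E'
from m import *
from bench import ticket
delta([.444,.065,.30])
pickle.dump(snapshot("wrist"),open("w7.pkl","wb"))
W=lambda px,py:(px/4+360-.375,py/4-.375)
a=edge("w7",W(260,113),W(640,184),.125,-1);b=edge("w7",W(8,218),W(680,290),.11,1)
if abs(a-b)<.015: print(ticket.close_job())
E
```

```text
t 10.675 pos [0.4675 0.0685 0.4007] rpy [-3.1391e+00  4.0000e-04  1.6973e+00] w 0.0114 F [-3.54 -4.12  0.42] MOVE [-0.009 -0.471  2.015] turn 0
w7 95 89 angle 0.466 rms 0.00026 z at .10 0.0611 offset 0.0097 x 0.033 0.113
w7 168 155 angle 0.4656 rms 0.00045 z at .10 0.0571 offset 0.0062 x 0.013 0.15
the job is handed in; nothing more can be done
None
```

The job is handed in at about 10.7 s: with the flap shut I squeezed the trigger home for roughly half a second and let it go, then raised the flap to the pointer (both measured at about 0.466 rad), where the gripper is still holding it steady.

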